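# Latch the office storage tub

## Task

The lid of the white storage tub under the clear desk riser stands ajar on its springy seal. Hook the draw bar of its latch over the keeper on the lid, so that the crossbar drops in behind the two prongs while the lever is still up, then press the lever down until it snaps flat and the lid is pulled tight; let go, and leave the other things in place.

Things in the scene. Friction and masses are not known exactly. Their poses are not given: they have to be found in the camera images.
- latch_pivot (a point): The fixed hinge pin of the latch lever, low on the tub's sloping front (rising 38 degrees). Axes: x up the slope towards the lid, y along the pin across the tub, z out of the slope. The slope's surface is 22 mm behind it along z.
- lever (a joint): Lever angle A about latch_pivot: 0 flat (hard stop, past dead centre, held there by the lid's pull), growing as it lifts, at most 2.3. The lever points from the pin along (-cos(A-0.244), 0, sin(A-0.244)) in latch_pivot's axes and stays where left (light friction). Dead centre is near 0.25. Hooked, pressing its pad takes up to about 10 N.
- lever_pad (a point): Middle of the pressed face of the lever's steel plate, 50 mm from latch_pivot (plate 40 mm wide, 6 mm thick, 30 to 66 mm from the pin). With the lever up this face looks up the slope; with it flat, out of the slope.
- tab (a point): Centre of the steel grip tab on the draw bar: 10 mm thick across y, 24 long, 26 high. The draw bar hinges on the lever, 20 mm from latch_pivot along the way the lever points, and stays where left (light friction). Axes are the draw bar's: x from its hinge to the crossbar, y across, z as the tab stands. The tab's centre is 52 mm along x and 17 mm along z from that hinge.
- crossbar (a point): Middle of the round crossbar (8 mm thick, 52 mm long across y) at the free end of the T-shaped draw bar (10 mm wide), 99.5 mm from its hinge; same axes as the tab.
- keeper_seat (a point): Where the crossbar's middle sits in the steel keeper on the lid. x up the slope, y across, z out. Two prongs 18 mm apart (the draw bar goes between) have faces at x = -4 mm, are 5 mm thick, tops at z = +10.5 mm; lips overhang to x = +0.5 mm at z = 7.5 to 10.5. A saddle at z = -4 mm lies under the seat, open towards +x. The crossbar goes over the lips, down behind and back against the prongs.
- lid (a joint): Angle of the lid about its hinge at the tub's back, 160 mm from the keeper: 0 is clamped fully down, about 0.06 is ajar on the uncompressed seal, which pushes back with about 40 N m per rad.
- tape: Roll of tape lying on the table, 72 mm across, 24 mm high; origin under its centre. Leave it.
- stapler: Black stapler, 140 x 36 x 47 mm; origin under its middle. Leave it.
- mug: White mug, 80 mm across, 95 mm high; origin under its centre. Leave it.
- punch: Two-hole punch, 100 x 120 x 62 mm; origin under its middle. Leave it.
- calculator: Grey desk calculator, 150 x 85 x 17 mm; origin under its middle. Leave it.
- carton: Small carton on the riser, 70 x 90 x 60 mm; origin under its middle. Leave it.
- notes: Block of note paper on the riser, 76 x 76 x 30 mm; origin under its middle. Leave it.
- tub: White storage tub with sloping front, 260 mm wide, 268 deep, 174 high, fixed to the table. Origin on the table under the latch; x points to its back, z up.
- riser: Fixed desk riser over the tub, 360 mm wide: wooden sides at the back and a clear plastic board, 285 to 295 mm above the table, whose front edge is 150 mm in front of this origin (origin on the table; x points to the back), above the grip tab. So at the tab the hand must lean to the front, 30 to 45 degrees from upright, fingers closing across the draw bar.

How it is judged (in metres and radians):
On the way:
1. the crossbar is hooked behind the keeper's prongs while the lever is still up (x of crossbar in the frame of keeper_seat between -0.003 and 0.012 m and z of crossbar in the frame of keeper_seat between -0.005 and 0.0045 m and value of joint lever above 0.9 rad), for 0.2 s.
At the end, for the whole second after the job is handed in: The lever lies flat (within 0.08 rad of its stop), the crossbar sits in the keeper (within 4 mm along the slope and 6 mm across its surface) and the lid is pulled down to within 0.02 rad of fully closed (value of joint lever below 0.08 rad and value of joint lid below 0.02 rad and x of crossbar in the frame of keeper_seat between -0.003 and 0.004 m and z of crossbar in the frame of keeper_seat between -0.006 and 0.006 m); the robot touches nothing.
It fails at once if a bystander is moved by more than 30 mm (distance of any of tape, stapler, mug, punch, calculator, carton, notes from where it was at the start of the episode above 0.03 m).
It also fails if it takes over 48 s, if anything falls off the work surface, if the arm or the gripper's body presses on something with over 40 N, if the wrist force passes 120 N, or if a joint passes its speed limit or range.

## Robot

A 6-joint arm with a two-finger parallel gripper is mounted at the origin on the work surface. World frame = base frame: x ahead of the robot, y to its left, z up, the work surface at z = 0. Lengths are in mm, angles in rad, forces in N, time in s.
With the tool pointing down it reaches from about 350 to 775 mm from the base axis. Payload 5.5 kg.
Tool frame: the origin (TCP) lies at the very end of the fingers, on their centre line; the grasp point (between the pads) lies 19 mm behind it (r.grasp_offset is the distance from the TCP to the grasp point, in mm); z points along the fingers, y is the line along which they close (so a half turn about z gives the same grasp; the last joint's range is limited). The gripper opens to 85 mm and grips with 20 to 120 N. Pads are 22 mm wide; open, the fingers measure 114 mm over their backs; the gripper's body (76 mm by 85 mm) begins 54 mm behind the grasp point. The pads swing forward as they close: fully open they stand 13 mm farther back than shut.
Start: joints at [1.075, 0.313, 0.046, 1.304, 0, 1.431], TCP at [200.324, 539.023, 193.123] pointing down, gripper open.
Joint ranges: [-2.76, 2.76], [-0.86, 1.69], [-1.03, 1.26], [-2.2, 2.34], [-1.47, 1.5], [-3.14, 3.14]. Speed limits (rad/s): [2.57, 2.57, 3.14, 3.14, 3.14, 3.14].

## Interface

Orientations are given as a 3x3 rotation matrix whose columns are the frame's x, y, z axes.
In Python, from rig import r, capture, spotter gives the robot as it stands.
- The arm moves only by the tool arm_command, never from a script. Its argument "motion" is a list of rows, each an object of numbers: "dx", "dy", "dz": the shift along the tool's x, y, z in mm; "spin": the turn about the tool's z in rad; "fingers": the opening, from 0 (shut) to 1 (fully open). A call has exactly 5 rows; each row is the pose to reach, as a shift and turn from the pose commanded when the call began, along the tool's axes at that moment; what a row does not reach only later rows make up. A row lasts 1/8 s, in which the tool goes at most 62.5 mm and 10.7 degrees, less where a joint would pass 70% of its speed; a pose out of reach is approached as far as the arm can. A call with a gripper value outside its range is refused whole. The fingers move at their own pace and stop on an object; the grip force is fixed at half the most. Time passes only in rows, so rows that repeat a pose let the fingers close, or fill a call up. It gives the time, the measured TCP pose, the force, the opening and the grip force at its end, in the units of the state.
- r.observe(): the state, without advancing time (a new reading comes with each control period).
- capture(name): name is "scene" or "side" or "wrist"; returns a dict with "img" (384x512x3 uint8, red, green, blue), "intrinsics" (3x3 intrinsics, pixels), "R" (3x3) and "t" (3): a world point X has camera coordinates R X + t. Camera axes: x right, y down, z forward; pixel columns grow to the right and rows downward; lengths in mm; the calibration is good to about 2 mm. A picture is of the moment at which its call begins. There is no depth.
- r.sign_off(): hands the job in; it is judged then, once.
Trained networks look in the newest picture that a camera, given by its name, has taken for a name from the list of things; names that differ only in an ending like _2 or _b are one class to them, and where a whole thing is asked for, a point or a joint stands for the part that bears it (a point fixed in the world has none). Each returns a list of dicts, best first, with "score" (0 to 1); they miss things now and then, are a little off and sometimes report something else, mostly with a low value. They report only what shows in the picture. A call takes as long as a camera call.
- spotter.masks_of(camera, thing): "region" (384x512 bool, what is visible of it) and "location" ([column, row] in pixels, amid what is visible of it).
- spotter.landmark_of(camera, thing): "location" ([column, row] in pixels: a listed point, or the origin of a listed thing).
The state is a dict: "time_s": time; "joint_pos": joint angles; "joint_velocities": joint speeds; "effort": joint torques, N m; "tcp_pos": TCP position; "ee_rot": TCP orientation; "contact_force": force on the tool from outside, world axes, zero at the start; "ft_torque": the same for the moment, N m; "opening": finger opening in mm; "grip_force": force on a finger pad.
Only numpy, scipy, OpenCV 4.12 (cv2) and the standard library are available. Lean on these libraries where they do the work, as an engineer would, in place of code of your own. Each camera call takes 0.05 s, during which the arm holds its last target. There are 200 camera calls.

## Working session

There is one attempt and no reset: what is moved stays moved. The work goes in short steps, Python scripts to look and compute and a tool call to move; the robot and the scene stay as the last step left them, time stands still between calls to the robot, and variables do not carry over. Pictures are saved under pics/ and viewed, at most 10 in all, crops included, and the job is handed in when it is done.

Besides the shell and the picture viewer there is one more tool, called after "Request:" as name(argument=value, ...) on one line, values as JSON. arm_command: Moves the arm, as the interface text tells. Its arguments: {"type":"object","properties":{"motion":{"type":"array","items":{"type":"object","properties":{"dx":{"type":"number"},"dy":{"type":"number"},"dz":{"type":"number"},"spin":{"type":"number"},"fingers":{"type":"number"}}}}},"required":["motion"]}

```bash
ls; mkdir -p pics
cat > h.py <<'E'
import numpy as np, cv2
from rig import r, capture, spotter
def P(c): return c["intrinsics"]@np.c_[c["R"],c["t"]]
def tri(Ps,uv):
    A=np.vstack([np.vstack([u*p[2]-p[0],v*p[2]-p[1]]) for p,(u,v) in zip(Ps,uv)])
    X=np.linalg.svd(A/np.linalg.norm(A,axis=1)[:,None])[2][-1]; return X[:3]/X[3]
def proj(c,X):
    q=c["intrinsics"]@(c["R"]@np.asarray(X,float)+c["t"]); return q[:2]/q[2]
def look(cams,names):
    C={k:capture(k) for k in cams}; out={}
    for n in names:
        out[n]={}
        for k in cams:
            d=spotter.landmark_of(k,n)
            if d: out[n][k]=(np.array(d[0]["location"]),d[0]["score"])
    return C,out
E
python3 - <<'E'
from h import *
np.set_printoptions(precision=1,suppress=True)
C,o=look(["scene","side"],["latch_pivot","lever_pad","tab","crossbar","keeper_seat","tub","riser","tape","stapler","mug","punch"])
for n,d in o.items():
    print(n,{k:(v[0],round(v[1],2)) for k,v in d.items()}, tri([P(C[k]) for k in d],[d[k][0] for k in d]) if len(d)==2 else "")
cv2.imwrite("pics/a.png",np.vstack([C["scene"]["img"]])[:,:,::-1]);cv2.imwrite("pics/b.png",C["side"]["img"][:,:,::-1])
s=r.observe();print(s["time_s"],s["tcp_pos"],s["ee_rot"],s["opening"])
E
```

```text
pics
latch_pivot {'scene': (array([257.2, 167.3]), 0.86), 'side': (array([237.5, 195.9]), 0.57)} [535.5 -47.8 142.5]
lever_pad {'scene': (array([250.9, 165.8]), 0.77), 'side': (array([235. , 195.1]), 0.59)} [527.2 -50.8 159.5]
tab {'scene': (array([258.1, 158. ]), 0.73), 'side': (array([236.7, 179.9]), 0.68)} [555.1 -32.  170.9]
crossbar {'scene': (array([270.9, 143.4]), 0.67), 'side': (array([236.6, 178. ]), 0.64)} [552.2 -32.  261.1]
keeper_seat {'side': (array([238.4, 166.5]), 0.74)} 
tub {'scene': (array([259.6, 181.8]), 0.81), 'side': (array([239.6, 200. ]), 0.95)} [557.3 -24.1 -36.6]
riser {'side': (array([283.8, 114.7]), 0.25)} 
tape {'scene': (array([202.5, 182.9]), 0.7), 'side': (array([200.2, 230.6]), 0.56)} [387.2 -32.1 -63.8]
stapler {'scene': (array([242.8, 222. ]), 0.59), 'side': (array([254.2, 237.1]), 0.75)} [ 515.6 -169.8   51. ]
mug {'scene': (array([209.1, 308.8]), 0.97), 'side': (array([278.8, 314.8]), 0.93)} [ 447.1 -402.5   12.5]
punch {'scene': (array([257.3, 310.5]), 0.75), 'side': (array([308.9, 284.8]), 0.93)} [ 575.9 -385.1   36.9]
1.2 [200.3 539.  193.1] [[-0.9  0.3  0. ]
 [ 0.3  0.9  0. ]
 [ 0.   0.  -1. ]] 85.3867057785731
```

View pics/a.png

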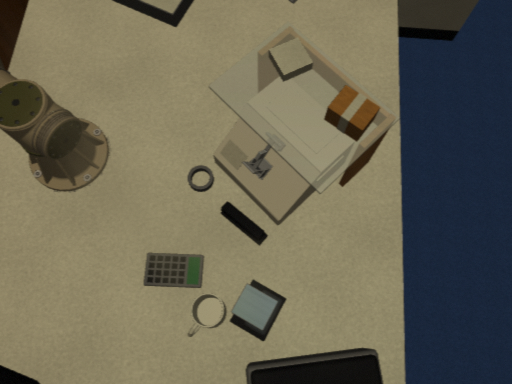

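View pics/b.png

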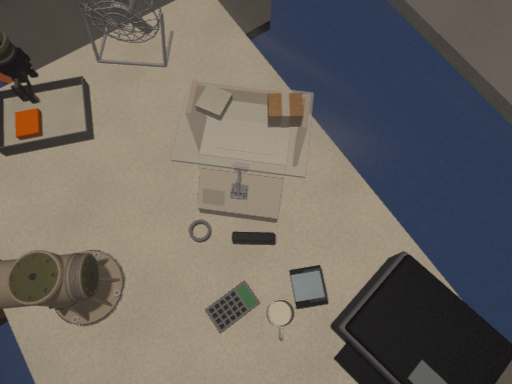

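Run:
```python
from h import *
np.set_printoptions(precision=2,suppress=True)
for k in ["scene","side","wrist"]:
    c=capture(k); print(k,c["intrinsics"][0,0],-c["R"].T@c["t"],c["R"][2])
```

```text
scene 457.5847746562687 [ 581.04 -447.21 1226.14] [-0.02  0.32 -0.95]
side 372.1855220528049 [ 386.39 -367.83 1205.96] [ 0.18  0.27 -0.95]
wrist 333.9442151133439 [125.92 567.86 373.53] [ 0.29 -0.11 -0.95]
```

The pictures show the tub's front facing the robot. Its front edge runs (216,158) to (280,221) in scene and (199,209) to (277,219) in side. The latch is near (257,160) in scene and (238,187) in side. Stapler and tape lie in front of it. Next I work out the tub pose.

```bash
cat >> h.py <<'E'
def onz(c,uv,z):
    d=c["R"].T@np.linalg.solve(c["intrinsics"],np.array([uv[0],uv[1],1.])); o=-c["R"].T@c["t"]
    return o+d*(z-o[2])/d[2]
E
python3 - <<'E'
from h import *
np.set_printoptions(precision=1,suppress=True)
c,s=capture("scene"),capture("side")
for n,a,b,z in [("front",(216,158),(199,209),0),("front",(280,221),(277,219),0),("tubO",(259.6,181.8),(239.6,200),0),("pivot",(257.2,167.3),(237.5,195.9),115),("pad",(250.9,165.8),(235,195.1),150),("tab",(258.1,158),(236.7,179.9),160),("cross",(270.9,143.4),(236.6,178),200),("boardL",(209,87),(173,161),290),("boardR",(320,191),(308,174),290),("tape",(202.5,182.9),(200.2,230.6),0),("stap",(242.8,222),(254.2,237.1),0)]:
    print(n,onz(c,a,z),onz(s,b,z))
s=r.observe();print(s["time_s"],s["joint_pos"])
E
```

```text
front [420.4  24.3   0. ] [421.1  21.1   0. ]
front [ 616.2 -145.8    0. ] [ 619.  -153.6    0. ]
tubO [551.1 -37.3   0. ] [551.8 -28.5   0. ]
pivot [544.5 -36.8 115. ] [537.9 -46.2 115. ]
pad [529.6 -47.  150. ] [528.2 -50.3 150. ]
tab [546.2 -28.5 160. ] [557.1 -15.9 160. ]
cross [575.4  -3.5 200. ] [553.5 -24.3 200. ]
boardL [422.4  87.3 290. ] [424.   80.3 290. ]
boardR [ 689.1 -144.3  290. ] [ 701.  -150.6  290. ]
tape [390.9 -53.8   0. ] [386.1 -44.5   0. ]
stap [ 514.7 -156.9    0. ] [ 521.9 -161.9    0. ]
1.45 [1.1 0.3 0.  1.3 0.  1.4]
```

```bash
cat >> h.py <<'E'
def rel(X):  # world target -> tool shift
    s=r.observe(); return np.array(s["ee_rot"]).T@(np.array(X)-np.array(s["tcp_pos"]))
def st():
    s=r.observe(); np.set_printoptions(precision=3,suppress=True)
    print(round(s["time_s"],2),np.array(s["tcp_pos"]),"J",np.array(s["joint_pos"]),"F",np.array(s["contact_force"]),"op",s["opening"],s["grip_force"]); print(np.array(s["ee_rot"]))
E
python3 - <<'E'
from h import *
st(); print(rel([430,495,300]), rel([590,680,250]))
E
```

```text
1.45 [200.323 539.02  193.105] J [1.075 0.313 0.046 1.304 0.    1.431] F [-0.425 -0.01  -0.733] op 85.22242242662468 0.0
[[-0.937  0.348  0.   ]
 [ 0.348  0.937  0.   ]
 [ 0.     0.    -1.   ]]
[-230.622   38.768 -106.894] [-316.14   267.919  -56.881]
```

Request:
arm_command(motion=[{"dx": -60, "dy": 10, "dz": -27}, {"dx": -118, "dy": 20, "dz": -55}, {"dx": -176, "dy": 30, "dz": -80}, {"dx": -230, "dy": 39, "dz": -107}, {"dx": -230, "dy": 39, "dz": -107}])

```text
validation failed for argument at $.mo...
```

Run:
```python
from h import *
st(); print(rel([656,755,300]))
```

```text
1.45 [200.323 539.02  193.105] J [1.075 0.313 0.046 1.304 0.    1.431] F [-0.425 -0.01  -0.733] op 85.22242242662468 0.0
[[-0.937  0.348  0.   ]
 [ 0.348  0.937  0.   ]
 [ 0.     0.    -1.   ]]
[-351.874  361.218 -106.876]
```

Request:
arm_command(motion=[{"dx": -60, "dy": 10, "dz": -27, "spin": 0, "fingers": 1}, {"dx": -118, "dy": 20, "dz": -55, "spin": 0, "fingers": 1}, {"dx": -176, "dy": 30, "dz": -80, "spin": 0, "fingers": 1}, {"dx": -230, "dy": 39, "dz": -107, "spin": 0, "fingers": 1}, {"dx": -230, "dy": 39, "dz": -107, "spin": 0, "fingers": 1}])

```text
time_s: 2.08
tcp_pos: [434.0, 494.6, 301.1]
ee_rot: [[-0.936, 0.353, 0.003], [0.353, 0.936, 0.002], [-0.002, 0.003, -1.0]]
contact_force: [-0.1, 0.5, 0.1]
opening: 85.3
grip_force: 0.0
```

Run:
```python
from h import *
st(); print(rel([656,755,300]))
```

```text
2.08 [433.961 494.628 301.075] J [ 0.729  0.5    0.589  1.657 -0.001  1.09 ] F [-0.134  0.521  0.072] op 85.31615403774207 0.0
[[-0.936  0.353  0.003]
 [ 0.353  0.936  0.002]
 [-0.002  0.003 -1.   ]]
[-115.898  321.962    2.145]
```

Request:
arm_command(motion=[{"dx": -20, "dy": 56, "dz": 0, "spin": 0, "fingers": 1}, {"dx": -40, "dy": 112, "dz": 0, "spin": 0, "fingers": 1}, {"dx": -60, "dy": 168, "dz": 0, "spin": 0, "fingers": 1}, {"dx": -80, "dy": 224, "dz": 0, "spin": 0, "fingers": 1}, {"dx": -100, "dy": 280, "dz": 0, "spin": 0, "fingers": 1}])

```text
time_s: 2.7
tcp_pos: [533.5, 622.2, 245.9]
ee_rot: [[-0.937, 0.346, 0.039], [0.348, 0.937, 0.043], [-0.021, 0.054, -0.998]]
contact_force: [-28.7, -36.4, 47.7]
opening: 85.6
grip_force: 26.9
```

Run:
```python
from h import *
st()
```

```text
2.7 [533.504 622.224 245.854] J [0.763 0.937 1.262 1.839 0.004 1.117] F [-28.725 -36.425  47.67 ] op 85.60877712488085 26.877763783559203
[[-0.937  0.346  0.039]
 [ 0.348  0.937  0.043]
 [-0.021  0.054 -0.998]]
```

Run:
```python
from h import *
c=capture("wrist"); cv2.imwrite("pics/c.png",c["img"][:,:,::-1]); st()
```

```text
2.75 [535.027 623.791 246.847] J [0.762 0.937 1.264 1.835 0.005 1.117] F [-1.742 -1.141 -0.19 ] op 85.02438952641246 0.0
[[-0.937  0.346  0.043]
 [ 0.348  0.936  0.047]
 [-0.024  0.059 -0.998]]
```

View pics/c.png

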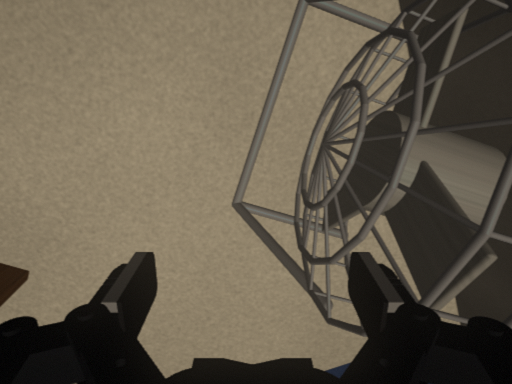

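The wrist picture shows a wire fan to the right (240 to 510, 0 to 320) and the two fingers at the bottom. No contact remains. I retreat and check whether the small lean persists.

Request:
arm_command(motion=[{"dx": 15, "dy": -42, "dz": -20, "spin": 0, "fingers": 0.5}, {"dx": 30, "dy": -85, "dz": -40, "spin": 0, "fingers": 0}, {"dx": 42, "dy": -120, "dz": -60, "spin": 0, "fingers": 0}, {"dx": 42, "dy": -120, "dz": -60, "spin": 0, "fingers": 0}, {"dx": 42, "dy": -120, "dz": -60, "spin": 0, "fingers": 0}])

```text
time_s: 3.38
tcp_pos: [451.7, 522.4, 300.3]
ee_rot: [[-0.937, 0.347, 0.043], [0.349, 0.936, 0.047], [-0.024, 0.059, -0.998]]
contact_force: [0.2, 1.0, 0.1]
opening: -0.3
grip_force: 0.0
```

Run:
```python
from h import *
st()
```

```text
3.38 [451.726 522.414 300.334] J [0.739 0.509 0.599 1.598 0.006 1.095] F [0.223 0.984 0.139] op -0.2740038486000165 0.0
[[-0.937  0.347  0.043]
 [ 0.349  0.936  0.047]
 [-0.024  0.059 -0.998]]
```

Run:
```python
from h import *
np.set_printoptions(precision=1,suppress=True)
s=capture("side")
for p in [(100,63),(165,65),(82,5),(172,30),(125,40)]: print(p,onz(s,p,0)[:2],onz(s,p,200)[:2],onz(s,p,350)[:2])
```

```text
(100, 63) [406.7 737.2] [403.3 553.9] [400.8 416.5]
(165, 65) [610.9 588.9] [573.6 430.3] [545.7 311.3]
(82, 5) [ 472.5 1036.2] [458.2 803.3] [447.5 628.7]
(172, 30) [716.5 719.2] [661.8 538.9] [620.7 403.7]
(125, 40) [537.5 780.4] [512.5 590. ] [493.7 447.1]
```

Request:
arm_command(motion=[{"dx": -1, "dy": 4, "dz": -60, "spin": 0, "fingers": 0}, {"dx": -3, "dy": 7, "dz": -120, "spin": 0, "fingers": 0}, {"dx": -4, "dy": 11, "dz": -180, "spin": 0, "fingers": 0}, {"dx": -20, "dy": 50, "dz": -210, "spin": 0, "fingers": 0}, {"dx": -40, "dy": 105, "dz": -210, "spin": 0, "fingers": 0}])

```text
time_s: 4.05
tcp_pos: [454.8, 524.6, 436.5]
ee_rot: [[-0.936, 0.344, 0.08], [0.35, 0.933, 0.086], [-0.045, 0.108, -0.993]]
contact_force: [-0.1, -0.4, -0.1]
opening: -0.3
grip_force: 0.0
```

Run:
```python
from h import *
st()
```

```text
4.05 [454.797 524.556 436.512] J [0.736 0.675 1.265 2.044 0.01  1.093] F [-0.106 -0.369 -0.087] op -0.318427679307489 0.0
[[-0.936  0.344  0.08 ]
 [ 0.35   0.933  0.086]
 [-0.045  0.108 -0.993]]
```

Request:
arm_command(motion=[{"dx": -112, "dy": 295, "dz": -114, "spin": 0, "fingers": 0}, {"dx": -224, "dy": 590, "dz": -228, "spin": 0, "fingers": 0}, {"dx": -224, "dy": 590, "dz": -228, "spin": 0, "fingers": 0}, {"dx": -224, "dy": 590, "dz": -228, "spin": 0, "fingers": 0}, {"dx": -224, "dy": 590, "dz": -228, "spin": 0, "fingers": 0}])

```text
time_s: 4.68
tcp_pos: [507.1, 583.3, 389.5]
ee_rot: [[-0.933, 0.338, 0.121], [0.353, 0.927, 0.129], [-0.068, 0.163, -0.984]]
contact_force: [-0.3, 1.0, -0.2]
opening: 0.2
grip_force: 0.0
```

Run:
```python
from h import *
st()
```

```text
4.67 [507.113 583.348 389.51 ] J [0.746 0.752 1.264 1.906 0.013 1.103] F [-0.333  0.964 -0.21 ] op 0.1813857416478188 0.0
[[-0.933  0.338  0.121]
 [ 0.353  0.927  0.129]
 [-0.068  0.163 -0.984]]
```

Request:
arm_command(motion=[{"dx": -120, "dy": 315, "dz": -200, "spin": 0, "fingers": 0}, {"dx": -240, "dy": 630, "dz": -400, "spin": 0, "fingers": 0}, {"dx": -240, "dy": 630, "dz": -400, "spin": 0, "fingers": 0}, {"dx": -240, "dy": 630, "dz": -400, "spin": 0, "fingers": 0}, {"dx": -240, "dy": 630, "dz": -400, "spin": 0, "fingers": 0}])

```text
time_s: 5.3
tcp_pos: [527.6, 606.1, 397.0]
ee_rot: [[-0.929, 0.33, 0.166], [0.357, 0.917, 0.177], [-0.094, 0.224, -0.97]]
contact_force: [-0.4, -1.0, 0.4]
opening: 0.0
grip_force: 0.0
```

Request:
arm_command(motion=[{"dx": -120, "dy": 315, "dz": -200, "spin": 0, "fingers": 0}, {"dx": -240, "dy": 630, "dz": -400, "spin": 0, "fingers": 0}, {"dx": -240, "dy": 630, "dz": -400, "spin": 0, "fingers": 0}, {"dx": -240, "dy": 630, "dz": -400, "spin": 0, "fingers": 0}, {"dx": -240, "dy": 630, "dz": -400, "spin": 0, "fingers": 0}])

```text
time_s: 5.92
tcp_pos: [542.0, 622.6, 417.1]
ee_rot: [[-0.924, 0.318, 0.211], [0.362, 0.904, 0.226], [-0.12, 0.285, -0.951]]
contact_force: [0.8, 0.1, -0.2]
opening: 0.2
grip_force: 0.0
```

Request:
arm_command(motion=[{"dx": -120, "dy": 340, "dz": -160, "spin": 0, "fingers": 0}, {"dx": -240, "dy": 680, "dz": -320, "spin": 0, "fingers": 0}, {"dx": -240, "dy": 680, "dz": -320, "spin": 0, "fingers": 0}, {"dx": -240, "dy": 680, "dz": -320, "spin": 0, "fingers": 0}, {"dx": -240, "dy": 680, "dz": -320, "spin": 0, "fingers": 0}])

```text
time_s: 6.55
tcp_pos: [559.3, 650.6, 428.1]
ee_rot: [[-0.918, 0.302, 0.257], [0.369, 0.888, 0.275], [-0.145, 0.347, -0.927]]
contact_force: [-0.3, -0.0, -0.9]
opening: 0.1
grip_force: 0.0
```

Request:
arm_command(motion=[{"dx": -120, "dy": 340, "dz": -140, "spin": 0, "fingers": 0}, {"dx": -240, "dy": 680, "dz": -280, "spin": 0, "fingers": 0}, {"dx": -240, "dy": 680, "dz": -280, "spin": 0, "fingers": 0}, {"dx": -240, "dy": 680, "dz": -280, "spin": 0, "fingers": 0}, {"dx": -240, "dy": 680, "dz": -280, "spin": 0, "fingers": 0}])

```text
time_s: 7.18
tcp_pos: [574.9, 675.5, 446.0]
ee_rot: [[-0.91, 0.283, 0.302], [0.377, 0.867, 0.325], [-0.17, 0.41, -0.896]]
contact_force: [0.1, -0.1, -0.5]
opening: -0.2
grip_force: 0.0
```

Request:
arm_command(motion=[{"dx": -120, "dy": 340, "dz": -120, "spin": 0, "fingers": 0}, {"dx": -240, "dy": 680, "dz": -240, "spin": 0, "fingers": 0}, {"dx": -240, "dy": 680, "dz": -240, "spin": 0, "fingers": 0}, {"dx": -240, "dy": 680, "dz": -240, "spin": 0, "fingers": 0}, {"dx": -240, "dy": 680, "dz": -240, "spin": 0, "fingers": 0}])

```text
time_s: 7.8
tcp_pos: [588.8, 697.6, 469.2]
ee_rot: [[-0.901, 0.26, 0.347], [0.387, 0.843, 0.374], [-0.195, 0.471, -0.86]]
contact_force: [-0.1, 0.2, 0.3]
opening: 0.1
grip_force: 0.0
```

Request:
arm_command(motion=[{"dx": -120, "dy": 340, "dz": -100, "spin": 0, "fingers": 0}, {"dx": -240, "dy": 680, "dz": -200, "spin": 0, "fingers": 0}, {"dx": -240, "dy": 680, "dz": -200, "spin": 0, "fingers": 0}, {"dx": -240, "dy": 680, "dz": -200, "spin": 0, "fingers": 0}, {"dx": -240, "dy": 680, "dz": -200, "spin": 0, "fingers": 0}])

```text
time_s: 8.43
tcp_pos: [601.3, 717.2, 496.8]
ee_rot: [[-0.891, 0.234, 0.39], [0.398, 0.815, 0.422], [-0.219, 0.531, -0.819]]
contact_force: [1.0, -1.3, -0.1]
opening: -0.0
grip_force: 0.0
```

Run:
```python
from h import *
st()
```

```text
8.43 [601.344 717.227 496.797] J [0.778 0.71  1.264 1.513 0.027 1.141] F [ 0.975 -1.259 -0.148] op -0.007172789191759528 0.0
[[-0.891  0.234  0.39 ]
 [ 0.398  0.815  0.422]
 [-0.219  0.531 -0.819]]
```

Request:
arm_command(motion=[{"dx": 18, "dy": -54, "dz": -24, "spin": -0.17, "fingers": 0}, {"dx": 36, "dy": -108, "dz": -48, "spin": -0.34, "fingers": 0}, {"dx": 54, "dy": -162, "dz": -72, "spin": -0.52, "fingers": 0}, {"dx": 73, "dy": -216, "dz": -97, "spin": -0.7, "fingers": 0}, {"dx": 91, "dy": -270, "dz": -121, "spin": -0.87, "fingers": 0}])

```text
time_s: 9.05
tcp_pos: [440.6, 520.2, 443.3]
ee_rot: [[-0.789, -0.474, 0.39], [-0.304, 0.854, 0.422], [-0.533, 0.215, -0.818]]
contact_force: [0.7, -0.4, 1.0]
opening: 0.1
grip_force: 0.0
```

```bash
cat >> h.py <<'E'
X0=np.array([.656,.755,0])
def spin_to(xt):
    R=np.array(r.observe()["ee_rot"]); return np.arctan2(xt@R[:,1],xt@R[:,0])
def front_spin(az=None):
    R=np.array(r.observe()["ee_rot"]); z=R[:,2]; yt=np.cross([0,0,1],z); yt/=np.linalg.norm(yt)
    return spin_to(np.cross(yt,z))
E
python3 - <<'E'
from h import *
st(); print(rel([330,200,420]),rel([430,-140,320]),front_spin())
E
```

```text
9.05 [440.615 520.187 443.325] J [ 0.721 -0.008  0.061  1.03   0.06   0.297] F [ 0.717 -0.385  0.995] op 0.12327093443638157 0.0
[[-0.789 -0.474  0.39 ]
 [-0.304  0.854  0.422]
 [-0.533  0.215 -0.818]]
[ 197.061 -226.089 -159.218] [ 274.754 -585.326 -181.859] -0.3826020116349404
```

Request:
arm_command(motion=[{"dx": 36, "dy": -41, "dz": -29, "spin": -0.1, "fingers": 0}, {"dx": 72, "dy": -83, "dz": -58, "spin": -0.2, "fingers": 0}, {"dx": 108, "dy": -124, "dz": -87, "spin": -0.3, "fingers": 0}, {"dx": 144, "dy": -165, "dz": -116, "spin": -0.38, "fingers": 0}, {"dx": 180, "dy": -206, "dz": -145, "spin": -0.38, "fingers": 0}])

```text
time_s: 9.68
tcp_pos: [338.5, 231.3, 422.3]
ee_rot: [[-0.559, -0.731, 0.391], [-0.597, 0.682, 0.422], [-0.576, 0.003, -0.818]]
contact_force: [1.0, -1.8, 0.2]
opening: 0.0
grip_force: 0.0
```

Run:
```python
from h import *
st(); print(rel([440,-150,320]),front_spin())
```

```text
9.68 [338.523 231.309 422.3  ] J [ 0.04  -0.49  -0.295  1.304  0.418 -0.679] F [ 1.009 -1.805  0.195] op 0.029801224503481993 0.0
[[-0.559 -0.731  0.391]
 [-0.597  0.682  0.422]
 [-0.576  0.003 -0.818]]
[ 229.728 -334.606  -37.731] -0.00472698468533325
```

Request:
arm_command(motion=[{"dx": 37, "dy": -49, "dz": -6, "spin": 0, "fingers": 0}, {"dx": 75, "dy": -98, "dz": -13, "spin": 0, "fingers": 0}, {"dx": 112, "dy": -146, "dz": -19, "spin": 0, "fingers": 0}, {"dx": 150, "dy": -195, "dz": -25, "spin": 0, "fingers": 0}, {"dx": 187, "dy": -244, "dz": -32, "spin": 0, "fingers": 0}])

```text
time_s: 10.3
tcp_pos: [397.9, -49.2, 342.9]
ee_rot: [[-0.563, -0.728, 0.392], [-0.594, 0.686, 0.42], [-0.575, 0.004, -0.818]]
contact_force: [0.9, -0.8, 0.1]
opening: 0.1
grip_force: 0.0
```

Run:
```python
from h import *
st(); print(rel([495,-95,255]),front_spin())
```

```text
10.3 [397.924 -49.181 342.941] J [-0.872 -0.162 -0.261  1.557  0.607 -1.713] F [ 0.931 -0.753  0.103] op 0.13254202251384894 0.0
[[-0.563 -0.728  0.392]
 [-0.594  0.686  0.42 ]
 [-0.575  0.004 -0.818]]
[  23.121 -102.424   90.727] -0.00679083726070595
```

Request:
arm_command(motion=[{"dx": 8, "dy": -35, "dz": 20, "spin": 0, "fingers": 0}, {"dx": 15, "dy": -70, "dz": 45, "spin": 0, "fingers": 0}, {"dx": 23, "dy": -102, "dz": 70, "spin": 0, "fingers": 0}, {"dx": 23, "dy": -102, "dz": 80, "spin": 0, "fingers": 0}, {"dx": 23, "dy": -102, "dz": 80, "spin": 0, "fingers": 0}])

```text
time_s: 10.92
tcp_pos: [490.0, -95.4, 263.5]
ee_rot: [[-0.563, -0.73, 0.388], [-0.595, 0.684, 0.423], [-0.574, 0.007, -0.819]]
contact_force: [-1.2, 0.0, 0.0]
opening: 0.4
grip_force: 0.0
```

Run:
```python
from h import *
np.set_printoptions(precision=1,suppress=True)
st()
C,o=look(["wrist","scene","side"],["latch_pivot","lever_pad","tab","crossbar","keeper_seat"])
for n,d in o.items():
    print(n,{k:(v[0],round(v[1],2)) for k,v in d.items()}, tri([P(C[k]) for k in d],[d[k][0] for k in d]))
print(-C["wrist"]["R"].T@C["wrist"]["t"])
cv2.imwrite("pics/d.png",cv2.resize(C["wrist"]["img"],(768,576))[:,:,::-1])
np.savez("w1.npz",**{k:C["wrist"][k] for k in C["wrist"]})
```

```text
10.93 [489.991 -95.351 263.503] J [-0.774  0.037 -0.269  1.287  0.611 -1.597] F [-1.245  0.026  0.005] op 0.4009791995932315 0.0
[[-0.563 -0.73   0.388]
 [-0.595  0.684  0.423]
 [-0.574  0.007 -0.819]]
latch_pivot {'wrist': (array([247. , 140.3]), 0.91), 'scene': (array([258.5, 169.6]), 0.58), 'side': (array([236.5, 193.3]), 0.83)} [544.711 -44.189 118.27 ]
lever_pad {'wrist': (array([249.1, 160.4]), 0.56), 'scene': (array([249. , 164.5]), 0.53), 'side': (array([236.8, 196.8]), 0.51)} [523.243 -52.029 170.803]
tab {'wrist': (array([251.9, 202.3]), 0.87), 'scene': (array([259.6, 157.7]), 0.71), 'side': (array([236.9, 178.9]), 0.44)} [554.38  -37.411 186.364]
crossbar {'wrist': (array([250. , 247.2]), 0.87), 'side': (array([306.6, 286.2]), 0.27)} [ 390.9   -299.245  409.433]
keeper_seat {'wrist': (array([252.4, 223.7]), 0.64), 'side': (array([241.8, 168.2]), 0.59)} [582.962   1.755 183.054]
[ 375.152 -217.893  365.514]
```

View pics/d.png

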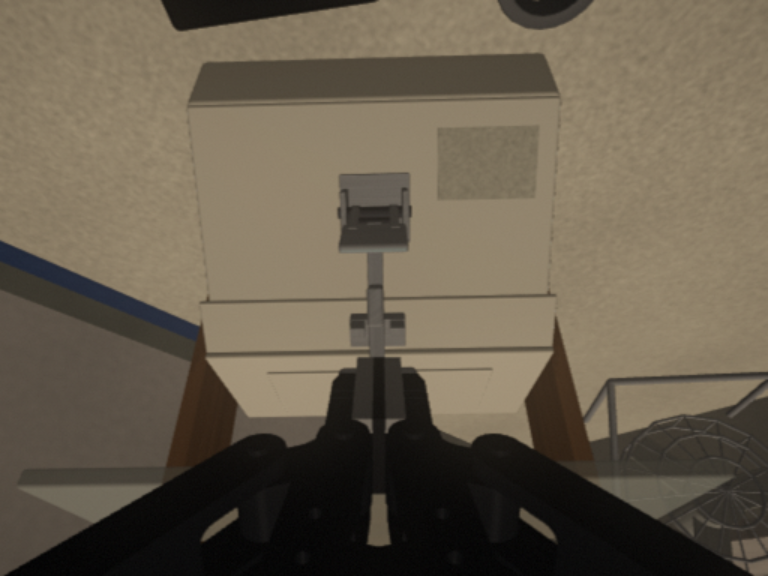

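The wrist picture shows the latch dead ahead. The pivot and lever plate are at about (375,210-245), the tab at (376,303), the keeper prongs at (378,330), and the crossbar is just above the fingertips. Next I fit the latch model to all the landmarks.

```bash
cat > fit.py <<'E'
from h import *
from scipy.optimize import least_squares
def model(q,yaw=np.radians(48.7)):
    p=q[:3]; A,B,ks,kn=q[3:]
    X=np.array([np.cos(yaw),np.sin(yaw),0]); c,s=np.cos(np.radians(38)),np.sin(np.radians(38))
    U=X*c+np.array([0,0,s]); N=-X*s+np.array([0,0,c])
    f=lambda a,b: p+a*U+b*N
    l=np.array([-np.cos(A-.244),np.sin(A-.244)]); h=20*l
    face=np.array([l[1],-l[0]])*3  # pressed face normal: up slope when up
    b=np.array([np.cos(B),np.sin(B)]); bz=np.array([-b[1],b[0]])
    return dict(latch_pivot=p,lever_pad=f(*(50*l+face*0)),hinge=f(*h),tab=f(*(h+52*b+17*bz)),crossbar=f(*(h+99.5*b)),keeper_seat=f(ks,kn)),(U,N,l,h,b,bz)
def fit(C,obs,q0,fixed=None,prior=None):
    # obs: list (name,cam,uv,sigma_px)
    def res(q):
        m,_=model(q); e=[]
        for n,k,uv,sg in obs: e+=list((proj(C[k],m[n])-uv)/sg)
        if prior is not None: e+=list((q-prior[0])/prior[1])
        return np.array(e)
    return least_squares(res,q0,loss="soft_l1",x_scale=[10,10,10,.2,.2,5,5])
E
python3 - <<'E'
from fit import *
np.set_printoptions(precision=2,suppress=True)
w=dict(np.load("w1.npz")); C={"wrist":w,"scene":capture("scene"),"side":capture("side")}
obs=[]
D={"latch_pivot":[("wrist",247,140.3),("scene",258.5,169.6),("scene",257.2,167.3),("side",236.5,193.3),("side",237.5,195.9)],
"lever_pad":[("wrist",249.1,160.4),("scene",249,164.5),("scene",250.9,165.8),("side",236.8,196.8),("side",235,195.1)],
"tab":[("wrist",251.9,202.3),("scene",259.6,157.7),("scene",258.1,158),("side",236.9,178.9),("side",236.7,179.9)],
"crossbar":[("wrist",250,247.2),("side",236.6,178),("scene",270.9,143.4)],
"keeper_seat":[("wrist",252.4,223.7),("side",241.8,168.2),("side",238.4,166.5)]}
for n,l in D.items():
    for k,u,v in l: obs.append((n,k,np.array([u,v]),1.5 if k=="wrist" else 1.7))
for A0 in (1.2,1.8):
  for B0 in (0.2,.8):
    q=fit(C,obs,np.array([545,-44,118,A0,B0,86,10.]))
    J=np.linalg.pinv(q.jac.T@q.jac)
    print(q.cost,q.x,np.sqrt(np.diag(J)))
m,_=model(q.x)
for n in m: print(n,m[n], {k:proj(C[k],m[n]) for k in C})
E
```

```text
20.757779656753318 [542.34 -40.84 118.69   2.07   0.27  87.27  12.17] [1.84 2.15 2.54 0.04 0.06 3.   7.79]
54.71374977593783 [524.38 -61.65 150.48  10.97  -6.06  89.39 -29.89] [3.54 3.94 4.25 0.12 0.08 3.95 9.23]
20.75777965247848 [542.34 -40.84 118.69   2.07   0.27  87.27  12.17] [1.84 2.15 2.54 0.04 0.06 3.   7.79]
20.757779651574612 [542.34 -40.84 118.69   2.07   0.27  87.27  12.17] [1.84 2.15 2.54 0.04 0.06 3.   7.79]
latch_pivot [542.34 -40.84 118.69] {'wrist': array([249.42, 139.67]), 'scene': array([256.23, 168.22]), 'side': array([237.72, 193.38])}
lever_pad [529.26 -55.73 164.59] {'wrist': array([248.69, 160.11]), 'scene': array([250.37, 167.02]), 'side': array([236.07, 194.84])}
hinge [537.11 -46.79 137.05] {'wrist': array([249.15, 147.19]), 'scene': array([253.94, 167.75]), 'side': array([237.07, 193.95])}
tab [548.39 -33.96 189.02] {'wrist': array([249.95, 200.95]), 'scene': array([258.81, 155.79]), 'side': array([237.11, 182.83])}
crossbar [575.99  -2.54 217.24] {'wrist': array([251.61, 249.41]), 'scene': array([271.36, 140.18]), 'side': array([238.77, 165.88])}
keeper_seat [582.78   5.2  182.01] {'wrist': array([251.73, 223.68]), 'scene': array([273.94, 143.28]), 'side': array([239.75, 167.24])}
```

Run:
```python
from fit import *
np.set_printoptions(precision=1,suppress=True)
tz=np.array(r.observe()["ee_rot"])[:,2]; T=np.array([548.4,-34,189.])
print(rel(T-41*tz), rel(T+19*tz), front_spin())
```

```text
[-26.5   0.2  69.1] [-26.5   0.2 129.1] -0.009288391655365472
```

Request:
arm_command(motion=[{"dx": -13, "dy": 0, "dz": 30, "spin": -0.03, "fingers": 0.6}, {"dx": -26, "dy": 0, "dz": 55, "spin": -0.03, "fingers": 0.6}, {"dx": -26, "dy": 0, "dz": 69, "spin": -0.03, "fingers": 0.6}, {"dx": -26, "dy": 0, "dz": 69, "spin": -0.03, "fingers": 0.6}, {"dx": -26, "dy": 0, "dz": 69, "spin": -0.03, "fingers": 0.6}])

```text
time_s: 12.55
tcp_pos: [532.2, -52.1, 222.8]
ee_rot: [[-0.54, -0.746, 0.39], [-0.615, 0.666, 0.422], [-0.574, -0.012, -0.819]]
contact_force: [0.3, -0.5, 0.9]
opening: 51.4
grip_force: 0.0
```

Run:
```python
from fit import *
np.set_printoptions(precision=2,suppress=True)
w1=dict(np.load("w1.npz")); C={"w1":w1}
C2,o=look(["wrist"],["latch_pivot","lever_pad","tab","crossbar","keeper_seat"]); C["wrist"]=C2["wrist"]
np.savez("w2.npz",**C["wrist"])
obs=[(n,"w1",np.array(p),1.5) for n,p in {"latch_pivot":(247,140.3),"lever_pad":(249.1,160.4),"tab":(251.9,202.3),"crossbar":(250,247.2),"keeper_seat":(252.4,223.7)}.items()]
for n,d in o.items():
    for k,v in d.items(): obs.append((n,k,v[0],1.5)); print(n,v)
pr=(np.array([542.3,-40.8,118.7,2.07,.27,87.3,12.2]),np.array([2,2,2.5,.05,.07,3,5]))
q=fit(C,obs,pr[0],prior=pr); print(q.cost,q.x)
m,_=model(q.x)
for n in m: print(n,m[n], proj(C["wrist"],m[n]))
st(); tz=np.array(r.observe()["ee_rot"])[:,2]; print("rel",rel(m["tab"]+19*tz))
cv2.imwrite("pics/e.png",C["wrist"]["img"][:,:,::-1])
```

```text
latch_pivot (array([255.6, 122.1]), 0.55)
lever_pad (array([251.9, 150. ]), 0.71)
tab (array([253.7, 201.9]), 0.95)
crossbar (array([249.5, 261.8]), 0.58)
keeper_seat (array([252.3, 228.6]), 0.98)
7.197196516495035 [542.5  -40.26 118.78   2.1    0.23  87.22  12.08]
latch_pivot [542.5  -40.26 118.78] [252.98 122.2 ]
lever_pad [530.31 -54.14 165.24] [252.07 147.79]
hinge [537.63 -45.81 137.36] [252.65 131.4 ]
tab [550.5  -31.16 188.48] [251.99 201.39]
crossbar [578.94   1.22 214.71] [252.01 261.4 ]
keeper_seat [582.96   5.79 181.99] [252.56 228.45]
12.85 [532.298 -52.281 222.73 ] J [-0.634  0.055 -0.352  1.084  0.607 -1.454] F [ 0.157 -0.693  0.126] op 51.474783338367786 0.0
[[-0.54  -0.745  0.391]
 [-0.615  0.666  0.421]
 [-0.574 -0.013 -0.819]]
rel [-3.153  0.944 63.038]
```

View pics/e.png

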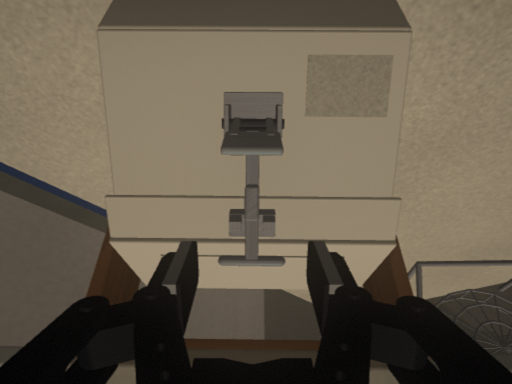

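The wrist picture shows the draw bar centred between the fingers at column 252, with the crossbar at (252,261) beyond the prongs at (252,222). I move in and grip the tab.

Request:
arm_command(motion=[{"dx": -1, "dy": 0, "dz": 25, "spin": 0, "fingers": 0.6}, {"dx": -3, "dy": 1, "dz": 45, "spin": 0, "fingers": 0.6}, {"dx": -3, "dy": 1, "dz": 60, "spin": 0, "fingers": 0.6}, {"dx": -3, "dy": 1, "dz": 60, "spin": 0, "fingers": 0.6}, {"dx": -3, "dy": 1, "dz": 60, "spin": 0, "fingers": 0.3}])

```text
time_s: 13.48
tcp_pos: [556.6, -24.3, 175.5]
ee_rot: [[-0.54, -0.746, 0.39], [-0.615, 0.666, 0.422], [-0.574, -0.013, -0.819]]
contact_force: [0.1, -1.1, 0.7]
opening: 33.9
grip_force: 0.0
```

Request:
arm_command(motion=[{"dx": 0, "dy": 0, "dz": 0, "spin": 0, "fingers": 0}, {"dx": 0, "dy": 0, "dz": 0, "spin": 0, "fingers": 0}, {"dx": 0, "dy": 0, "dz": 0, "spin": 0, "fingers": 0}, {"dx": 0, "dy": 0, "dz": 0, "spin": 0, "fingers": 0}, {"dx": 0, "dy": 0, "dz": 0, "spin": 0, "fingers": 0}])

```text
time_s: 14.1
tcp_pos: [556.4, -24.0, 175.0]
ee_rot: [[-0.54, -0.746, 0.39], [-0.615, 0.666, 0.422], [-0.574, -0.012, -0.819]]
contact_force: [-0.5, 0.6, -0.1]
opening: -0.1
grip_force: 0.0
```

Run:
```python
from fit import *
C2,o=look(["wrist"],["latch_pivot","lever_pad","tab","crossbar","keeper_seat"])
q=np.array([542.5,-40.26,118.78,2.1,.23,87.22,12.08]); m,(U,N,*_)=model(q)
for n,d in o.items():
    for k,v in d.items(): print(n,v,proj(C2["wrist"],m[n]))
st(); s=r.observe(); R=np.array(s["ee_rot"]); g=np.array(s["tcp_pos"])-19*R[:,2]
print("grasp slope",(g-q[:3])@U,(g-q[:3])@N,"model tab",(m["tab"]-q[:3])@U,(m["tab"]-q[:3])@N)
print("tool axes in U,N:",R.T@U,R.T@N)
```

```text
latch_pivot (array([252.6, 132.4]), 0.56) [251.31384756 128.79144618]
lever_pad (array([249.2, 165.5]), 0.87) [249.69608249 164.87913192]
tab (array([253.3, 235.2]), 0.86) [249.7336031  234.79859237]
keeper_seat (array([250.4,  48.8]), 0.25) [250.88604398 262.48817652]
14.4 [556.476 -23.978 174.972] J [-0.55   0.093 -0.435  0.907  0.599 -1.354] F [ 0.519 -0.146 -0.437] op -0.1877822219745251 0.0
[[-0.54  -0.746  0.39 ]
 [-0.615  0.666  0.422]
 [-0.574 -0.012 -0.819]]
grasp slope 52.48215523938384 50.042304019052956 model tab 52.38209269672045 47.59924730919794
tool axes in U,N: [-0.999 -0.001 -0.052] [ 0.052 -0.014 -0.999]
```

Run:
```python
from fit import *
c=capture("wrist"); s=capture("scene")
a=cv2.resize(c["img"][60:384,120:392],(544,600)); cv2.imwrite("pics/f.png",a[:,:,::-1])
q=np.array([542.5,-40.26,118.78,2.1,.23,87.22,12.08]); 
st()
```

```text
14.5 [556.46  -23.96  174.962] J [-0.55   0.093 -0.435  0.907  0.599 -1.354] F [ 0.264 -0.092 -1.032] op -0.10260292259364982 0.0
[[-0.54  -0.746  0.39 ]
 [-0.615  0.666  0.422]
 [-0.574 -0.012 -0.819]]
```

View pics/f.png

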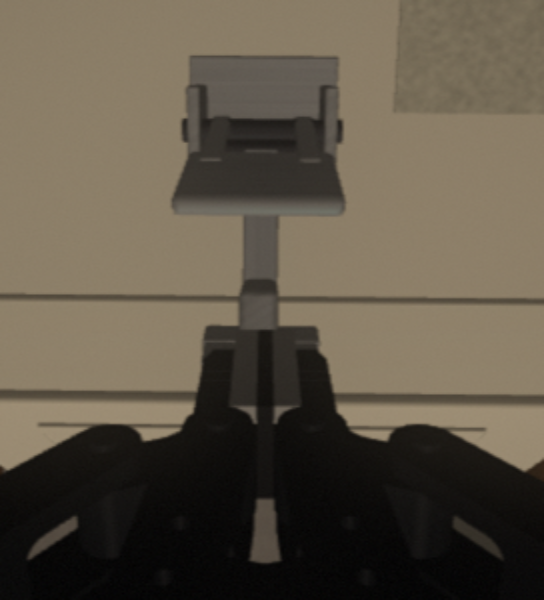

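Run:
```python
from fit import *
np.set_printoptions(precision=1,suppress=True)
q=np.array([542.5,-40.26,118.78,2.1,.23,87.22,12.08]); m,(U,N,l,h,b,bz)=model(q)
w2=dict(np.load("w2.npz")); w3=capture("wrist")
Y=np.cross(U,N)*-1
for nm,c in (("w2",w2),("w3",w3)):
    o=-c["R"].T@c["t"]; print(nm,"cam s,n",(o-q[:3])@U,(o-q[:3])@N)
    for n in m:
        X=c["R"]@m[n]+c["t"]; print(n,"depth",X[2],proj(c,m[n]),"half-width px per 20mm",334*20/X[2])
s=r.observe();t=np.array(s["tcp_pos"]);z=np.array(s["ee_rot"])[:,2]
print("tcp px",proj(w3,t),"grasp px",proj(w3,t-19*z),"depth",(w3["R"]@t+w3["t"])[2])
# edges: horizontal profiles
g=cv2.cvtColor(w2["img"],cv2.COLOR_RGB2GRAY)
for row in (147,150,152,220,226,232,260,262): print(row,g[row,205:300])
```

```text
w2 cam s,n -17.81285246322594 275.33937351971645
latch_pivot depth 270.5173344217066 [253.  122.2] half-width px per 20mm 24.69342681599331
lever_pad depth 227.85096712132105 [252.1 147.8] half-width px per 20mm 29.317409025712763
hinge depth 253.45078750155238 [252.7 131.4] half-width px per 20mm 26.3562013985026
tab depth 238.18251802391637 [252.  201.3] half-width px per 20mm 28.04571912086868
crossbar depth 256.74344676731954 [252.  261.5] half-width px per 20mm 26.01819085981939
keeper_seat depth 281.53583216233733 [252.6 228.4] half-width px per 20mm 23.72699755016698
w3 cam s,n -18.003023479134633 214.82634672418175
latch_pivot depth 212.14654945246093 [251.3 128.8] half-width px per 20mm 31.48766745082929
lever_pad depth 169.47915995130427 [249.7 164.9] half-width px per 20mm 39.41487556298566
hinge depth 195.07959365199832 [250.7 141.3] half-width px per 20mm 34.2424334342034
tab depth 179.80951772824193 [249.7 234.8] half-width px per 20mm 37.15042498526651
crossbar depth 198.36894899436408 [249.9 309.5] half-width px per 20mm 33.67462515612657
keeper_seat depth 223.1621739
[... 2560 characters left out ...]
  73  74  74  72  72  72  72  73  72  71  73  70  70  70  71  72  71
  70  69  69  70  70  70  70  69  70  71  69  68  69  70  69  69  69  67
  67  68  67  67  68  68  67  68  66  68  67  67  66  68  67  67  66  66
  66  65  65  65  65  61  59  74 117 147 148 145 146 147 147 146 145 147
 146 148 147 146 146]
262 [147 146 148 146 146 145 146 145 146 147 147 146 133 103  83  85  88  91
  91  91  91  93  92  91  92  92  91  92  93  91  92  91  91  91  91  91
  91  91  90  89  90  90  89  91  88  89  89  89  90  89  89  89  89  88
  88  89  89  89  89  88  89  88  88  88  86  88  87  87  88  87  87  89
  88  86  87  86  84  81  77  83 119 146 146 146 147 145 146 147 146 147
 145 146 145 147 146]
```

The fingers are shut just above the tab: its top shows at crop rows 290 to 328, and the tips cover the rest. The crossbar's apparent size agrees with my model, so the fingertips really end short. I open, go 25 mm deeper (the bar is straddled and the slope is well below), and close again.

Request:
arm_command(motion=[{"dx": 0, "dy": 0, "dz": 0, "spin": 0, "fingers": 0.5}, {"dx": 0, "dy": 0, "dz": 0, "spin": 0, "fingers": 0.5}, {"dx": 0, "dy": 0, "dz": 0, "spin": 0, "fingers": 0.5}, {"dx": 0, "dy": 0, "dz": 12, "spin": 0, "fingers": 0.5}, {"dx": 0, "dy": 0, "dz": 25, "spin": 0, "fingers": 0.5}])

```text
time_s: 15.18
tcp_pos: [566.5, -13.2, 153.9]
ee_rot: [[-0.54, -0.746, 0.39], [-0.615, 0.666, 0.422], [-0.574, -0.012, -0.819]]
contact_force: [0.1, 0.5, -1.0]
opening: 42.7
grip_force: 0.0
```

Request:
arm_command(motion=[{"dx": 0, "dy": 0, "dz": 0, "spin": 0, "fingers": 0.5}, {"dx": 0, "dy": 0, "dz": 0, "spin": 0, "fingers": 0}, {"dx": 0, "dy": 0, "dz": 0, "spin": 0, "fingers": 0}, {"dx": 0, "dy": 0, "dz": 0, "spin": 0, "fingers": 0}, {"dx": 0, "dy": 0, "dz": 0, "spin": 0, "fingers": 0}])

```text
time_s: 15.8
tcp_pos: [567.1, -14.4, 155.1]
ee_rot: [[-0.54, -0.745, 0.392], [-0.616, 0.666, 0.42], [-0.574, -0.014, -0.819]]
contact_force: [3.7, -2.8, -0.7]
opening: 8.5
grip_force: 61.4
```

Run:
```python
from fit import *
st(); c=capture("wrist")
a=cv2.resize(c["img"][60:384,120:392],(544,600)); cv2.imwrite("pics/g.png",a[:,:,::-1])
```

```text
15.8 [567.105 -14.431 155.077] J [-0.52   0.115 -0.464  0.833  0.594 -1.317] F [ 3.714 -2.775 -0.743] op 8.47058422654018 61.443015933036804
[[-0.54  -0.745  0.392]
 [-0.616  0.666  0.42 ]
 [-0.574 -0.014 -0.819]]
```

View pics/g.png

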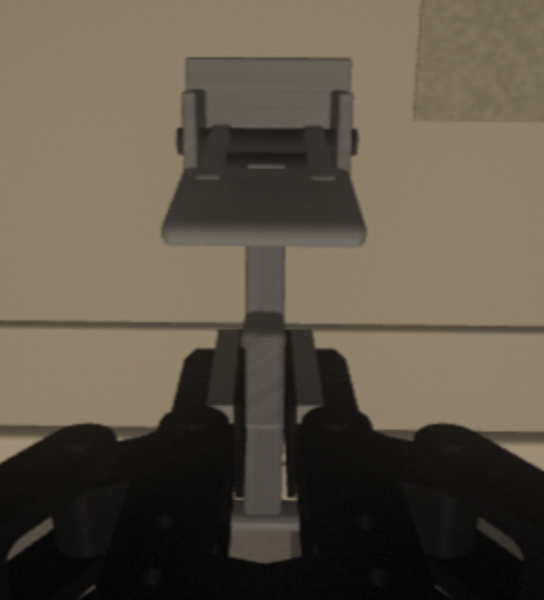

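The tab is gripped: opening 8.5 mm at 61 N, and it shows between the pads at crop rows 310 to 430. Next I compute the tab path.

Run:
```python
from fit import *
print(r.grasp_offset)
np.set_printoptions(precision=1,suppress=True)
q=np.array([542.5,-40.26,118.78,2.1,.23,87.22,12.08]); R=np.array(r.observe()["ee_rot"])
m0,_=model(q)
for A,B in [(2.1,.12),(2.1,.05),(2.1,0),(2.1,-.07),(1.9,-.07),(1.7,-.08),(1.5,-.08),(1.4,-.07),(1.3,-.06)]:
    k=q.copy();k[3:5]=A,B; m,(U,N,*_)=model(k); print(A,B,"tool",R.T@(m["tab"]-m0["tab"]),"cross rel seat",(m["crossbar"]-m["keeper_seat"])@U,(m["crossbar"]-m["keeper_seat"])@N)
```

```text
18.700000000000003
2.1 0.12 tool [-3.1  0.1  5.2] cross rel seat 17.191517323998823 19.02345199552429
2.1 0.05 tool [-4.8  0.1  8.6] cross rel seat 17.782708965838253 12.085014712709349
2.1 0 tool [-5.8  0.2 11.1] cross rel seat 17.9070580565391 7.112087370276835
2.1 -0.07 tool [-7.1  0.2 14.7] cross rel seat 17.66338258174043 0.15277406019229745
1.9 -0.07 tool [-3.1  0.2 14.2] cross rel seat 13.738336903574362 0.8881339389704055
1.7 -0.08 tool [ 0.7  0.3 15. ] cross rel seat 9.67088261480251 -0.16314935922325824
1.5 -0.08 tool [ 4.6  0.3 16. ] cross rel seat 5.769313515970055 -1.0143228398032276
1.4 -0.07 tool [ 6.5  0.3 16.3] cross rel seat 3.9762537781981275 -0.7353449001111156
1.3 -0.06 tool [ 8.4  0.3 16.8] cross rel seat 2.253802053285793 -0.6385582367522749
```

Request:
arm_command(motion=[{"dx": -2, "dy": 0, "dz": 3, "spin": 0, "fingers": 0}, {"dx": -3, "dy": 0, "dz": 5, "spin": 0, "fingers": 0}, {"dx": -5, "dy": 0, "dz": 8.5, "spin": 0, "fingers": 0}, {"dx": -6, "dy": 0, "dz": 11, "spin": 0, "fingers": 0}, {"dx": -6, "dy": 0, "dz": 12.5, "spin": 0, "fingers": 0}])

```text
time_s: 16.48
tcp_pos: [576.2, -4.9, 151.0]
ee_rot: [[-0.537, -0.746, 0.394], [-0.615, 0.666, 0.422], [-0.577, -0.016, -0.817]]
contact_force: [-3.3, -3.1, 16.2]
opening: 8.6
grip_force: 65.1
```

Run:
```python
from fit import *
C2,o=look(["wrist"],["latch_pivot","lever_pad","tab","crossbar","keeper_seat"])
q=np.array([542.5,-40.26,118.78,2.1,-.03,87.22,12.08]); m,(U,N,*_)=model(q)
for n,d in o.items():
    for k,v in d.items(): print(n,v,proj(C2["wrist"],m[n]))
st(); s=r.observe(); print("F in tool",np.array(s["ee_rot"]).T@np.array(s["contact_force"]))
np.savez("w4.npz",**C2["wrist"])
```

```text
latch_pivot (array([252.1, 122.7]), 0.63) [254.66081783 121.59709317]
lever_pad (array([255. , 170.2]), 0.93) [253.16391623 165.6940046 ]
tab (array([253. , 254.4]), 0.77) [253.12145663 251.9855207 ]
crossbar (array([251. , 317.7]), 0.61) [253.20130407 313.91856879]
16.77 [576.081  -4.979 150.985] J [-0.494  0.123 -0.468  0.801  0.592 -1.287] F [-3.724 -2.28  13.284] op 8.267029473014642 64.87890601158142
[[-0.537 -0.746  0.394]
 [-0.616  0.666  0.421]
 [-0.577 -0.016 -0.817]]
F in tool [ -4.26    1.04  -13.278]
```

Run:
```python
from fit import *
np.set_printoptions(precision=2,suppress=True)
w={"w4":dict(np.load("w4.npz"))}
q0=np.array([542.5,-40.26,118.78,2.2,-.03,87.22,12.08])
obs=[(n,"w4",np.array(p),1.5) for n,p in dict(latch_pivot=(252.1,122.7),lever_pad=(255,170.2),tab=(253,254.4),crossbar=(251,317.7)).items()]
q=fit(w,obs,q0,prior=(q0,np.array([1,1,1,1,1,2,2]))); print(q.cost,q.x); m,(U,N,*_)=model(q.x)
print("cross-seat",(m["crossbar"]-m["keeper_seat"])@U,(m["crossbar"]-m["keeper_seat"])@N)
for n in m: print(n,proj(w["w4"],m[n]))
g=w["w4"]["img"]; cv2.imwrite("pics/h.png",cv2.resize(g[100:384,150:350],(400,568))[:,:,::-1])
```

```text
2.326099846910233 [542.84 -40.2  119.07   2.13  -0.01  87.22  12.08]
cross-seat 18.525229122474062 6.037972481908994
latch_pivot [254.25 122.35]
lever_pad [252.62 170.25]
hinge [253.7  138.49]
tab [252.63 254.21]
crossbar [252.76 317.75]
keeper_seat [253.08 282.35]
```

View pics/h.png

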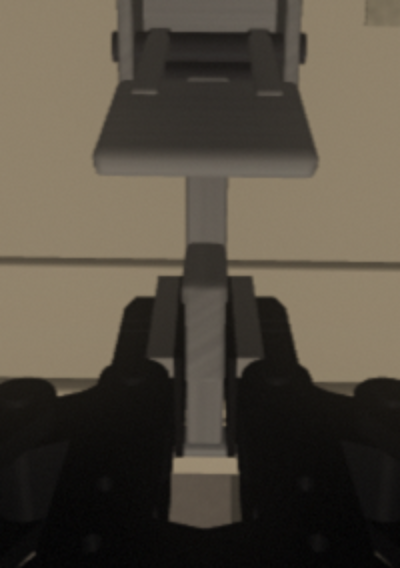

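Request:
arm_command(motion=[{"dx": -0.3, "dy": 0, "dz": 2, "spin": 0, "fingers": 0}, {"dx": -0.5, "dy": 0, "dz": 4, "spin": 0, "fingers": 0}, {"dx": 1.5, "dy": 0, "dz": 4.5, "spin": 0, "fingers": 0}, {"dx": 3.5, "dy": 0, "dz": 4.7, "spin": 0, "fingers": 0}, {"dx": 5.5, "dy": 0, "dz": 5, "spin": 0, "fingers": 0}])

```text
time_s: 17.4
tcp_pos: [574.6, -6.6, 142.9]
ee_rot: [[-0.538, -0.746, 0.393], [-0.616, 0.666, 0.42], [-0.575, -0.016, -0.818]]
contact_force: [-3.1, -4.8, 9.4]
opening: 8.5
grip_force: 65.6
```

```bash
cat > ab.py <<'E'
from fit import *
def run(q0,prior=(1,1,1,1,1,.5,.5)):
    np.set_printoptions(precision=2,suppress=True)
    C2,o=look(["wrist"],["latch_pivot","lever_pad","tab","crossbar","keeper_seat"])
    obs=[(n,"wrist",v[0],1.5) for n,d in o.items() for k,v in d.items() if v[1]>.4 and n!="keeper_seat"]
    q=fit(C2,obs,q0,prior=(q0,np.array(prior))); m,(U,N,*_)=model(q.x)
    print("cost",q.cost,q.x,"cross-seat",(m["crossbar"]-m["keeper_seat"])@U,(m["crossbar"]-m["keeper_seat"])@N)
    for n,d in o.items():
        for k,v in d.items(): print(n,v[0],round(v[1],2),proj(C2["wrist"],m[n]))
    st(); s=r.observe(); R=np.array(s["ee_rot"]); print("F tool",R.T@np.array(s["contact_force"]))
    t=np.array(s["tcp_pos"])-q.x[:3]; print("TCP s,n",t@U,t@N)
    return C2,q,m
E
python3 -c "
from ab import *
run(np.array([542.8,-40.2,119,1.9,-.07,87.22,12.08]))"
```

```text
cost 2.248176367234564 [542.65 -40.1  118.58   1.71  -0.08  87.22  12.08] cross-seat 9.846896050623178 -0.3048854420137285
latch_pivot [254.2 135.8] 0.9 [254.34 135.59]
lever_pad [253.5 135.8] 0.61 [252.88 135.54]
tab [253.8 252.6] 0.8 [252.94 253.94]
crossbar [249.7 312.5] 0.92 [253.16 312.3 ]
17.7 [574.117  -7.113 142.028] J [-0.498  0.131 -0.482  0.784  0.589 -1.291] F [-2.535 -5.812  8.258] op 8.122178465519942 65.40082097053528
[[-0.539 -0.745  0.392]
 [-0.616  0.667  0.419]
 [-0.574 -0.015 -0.819]]
F tool [  0.207  -2.113 -10.193]
TCP s,n 50.332146046192875 -9.570809972176118
```

Request:
arm_command(motion=[{"dx": 2, "dy": 0, "dz": 0.5, "spin": 0, "fingers": 0}, {"dx": 4, "dy": 0, "dz": 1, "spin": 0, "fingers": 0}, {"dx": 6, "dy": 0, "dz": 1.5, "spin": 0, "fingers": 0}, {"dx": 7, "dy": 0, "dz": 2, "spin": 0, "fingers": 0}, {"dx": 7, "dy": 0, "dz": 2, "spin": 0, "fingers": 0}])

```text
time_s: 18.32
tcp_pos: [571.2, -10.2, 135.4]
ee_rot: [[-0.539, -0.746, 0.392], [-0.616, 0.666, 0.42], [-0.574, -0.014, -0.819]]
contact_force: [2.9, -4.8, 3.5]
opening: 8.3
grip_force: 64.4
```

```bash
python3 -c "
from ab import *
run(np.array([542.65,-40.1,118.6,1.5,-.07,87.22,12.08]))"
```

```text
cost 2.831872694416049 [542.95 -39.6  119.68   1.22  -0.06  87.22  12.08] cross-seat 0.943574667947764 -1.7264323393167456
latch_pivot [252.4 156. ] 0.82 [253.85 155.03]
lever_pad [253.9  98.9] 0.98 [252.86  99.04]
tab [254.1 256.1] 0.63 [252.72 255.61]
crossbar [250.5 315.6] 0.64 [252.99 315.71]
keeper_seat [253.4 307.4] 0.66 [252.95 316.18]
18.62 [571.176 -10.149 135.24 ] J [-0.507  0.136 -0.493  0.775  0.591 -1.302] F [ 2.683 -5.355  3.105] op 8.317962421926012 64.44904446601868
[[-0.539 -0.746  0.391]
 [-0.616  0.666  0.42 ]
 [-0.574 -0.014 -0.819]]
F tool [ 0.069 -5.613 -3.743]
TCP s,n 41.69467613740062 -12.834145856395414
```

Request:
arm_command(motion=[{"dx": 1, "dy": 0, "dz": 0.5, "spin": 0, "fingers": 0}, {"dx": 2, "dy": 0, "dz": 0.5, "spin": 0, "fingers": 0}, {"dx": 3, "dy": 0, "dz": 1, "spin": 0, "fingers": 0}, {"dx": 3, "dy": 0, "dz": 1, "spin": 0, "fingers": 0}, {"dx": 3, "dy": 0, "dz": 1, "spin": 0, "fingers": 0}])

```text
time_s: 19.25
tcp_pos: [570.6, -10.8, 133.3]
ee_rot: [[-0.538, -0.746, 0.392], [-0.616, 0.666, 0.422], [-0.576, -0.015, -0.817]]
contact_force: [5.4, -1.9, 3.0]
opening: 8.5
grip_force: 64.1
```

```bash
python3 -c "
from ab import *
run(np.array([542.65,-40.1,118.6,1.2,-.07,87.22,12.08]))"
```

```text
cost 2.108992018290242 [542.99 -39.81 118.62   1.13  -0.08  87.22  12.08] cross-seat -0.6157752163089206 -4.147618680324628
latch_pivot [253.5 158.5] 0.74 [253.54 157.53]
lever_pad [253.  93.] 0.57 [252.69  92.63]
tab [253.2 252.7] 0.76 [252.39 254.21]
crossbar [249.7 313. ] 0.87 [252.64 312.79]
keeper_seat [250.7 310.9] 0.84 [252.53 318.43]
19.55 [570.596 -10.772 133.313] J [-0.511  0.138 -0.497  0.77   0.594 -1.307] F [ 5.485 -2.233  2.316] op 8.56531858315636 64.07744407653809
[[-0.538 -0.746  0.392]
 [-0.616  0.666  0.422]
 [-0.576 -0.015 -0.817]]
F tool [-2.909 -5.613 -0.683]
TCP s,n 40.59441141722371 -13.069980693533545
```

Request:
arm_command(motion=[{"dx": 1, "dy": 0, "dz": 0, "spin": 0, "fingers": 0}, {"dx": 2, "dy": 0, "dz": 0, "spin": 0, "fingers": 0}, {"dx": 2, "dy": 0, "dz": 0, "spin": 0, "fingers": 0}, {"dx": 2, "dy": 0, "dz": 0, "spin": 0, "fingers": 0}, {"dx": 2, "dy": 0, "dz": 0, "spin": 0, "fingers": 0}])

```text
time_s: 20.18
tcp_pos: [570.5, -10.8, 133.2]
ee_rot: [[-0.535, -0.747, 0.394], [-0.615, 0.664, 0.424], [-0.579, -0.015, -0.815]]
contact_force: [10.5, 3.9, 3.1]
opening: 8.4
grip_force: 63.5
```

```bash
python3 -c "
from ab import *
run(np.array([542.65,-40.1,118.6,1.1,-.07,87.22,12.08]))"
```

```text
cost 2.779630126782551 [542.86 -39.39 118.67   1.09  -0.05  87.22  12.08] cross-seat -1.1760182014101175 -2.4641922929019833
latch_pivot [253.5 159.8] 0.66 [254.37 158.34]
lever_pad [255.2  89.8] 0.75 [254.08  89.31]
tab [254.1 251.3] 0.74 [253.18 253.77]
crossbar [251.3 314.5] 0.67 [253.11 314.26]
keeper_seat [249.4 312.3] 0.72 [253.04 318.91]
20.48 [570.569 -10.823 133.19 ] J [-0.513  0.139 -0.499  0.769  0.598 -1.311] F [9.627 3.63  2.484] op 8.196054911490108 63.5104501247406
[[-0.535 -0.747  0.394]
 [-0.615  0.664  0.424]
 [-0.579 -0.015 -0.815]]
F tool [-8.823 -4.821  3.309]
TCP s,n 40.26047484749384 -13.033894852216601
```

The pull now meets a hard stop: 9 N with no further motion, so the crossbar is hooked with the lever at about 1.1. I release the tab and back out.

Request:
arm_command(motion=[{"dx": -2, "dy": 0, "dz": 0, "spin": 0, "fingers": 0}, {"dx": -2, "dy": 0, "dz": 0, "spin": 0, "fingers": 0.4}, {"dx": -2, "dy": 0, "dz": 0, "spin": 0, "fingers": 0.4}, {"dx": -2, "dy": 0, "dz": -30, "spin": 0, "fingers": 0.4}, {"dx": -2, "dy": 0, "dz": -75, "spin": 0, "fingers": 0.4}])

```text
time_s: 21.1
tcp_pos: [537.8, -40.8, 192.6]
ee_rot: [[-0.541, -0.747, 0.386], [-0.615, 0.665, 0.425], [-0.574, -0.007, -0.819]]
contact_force: [1.8, -0.9, -0.7]
opening: 34.3
grip_force: 0.0
```

```bash
python3 -c "
from ab import *
C,q,m=run(np.array([542.7,-40,118.7,1.1,-.07,87.22,12.08]))
g=C['wrist']['img']; cv2.imwrite('pics/i.png',g[:,:,::-1])
_,(U,N,*_)=model(q.x)
p=q.x[:3]
print('above lever',rel(p-42*U+45*N),'flat',rel(p-42*U-12*N))"
```

```text
cost 51.614920211833805 [541.88 -40.47 116.92   1.19  -0.05  87.22  12.08] cross-seat 0.37847201811753 -0.8620679357412813
latch_pivot [247.4  59.3] 0.46 [247.95 135.3 ]
lever_pad [247.2  92.3] 0.89 [246.31  92.02]
tab [247.6 200.7] 0.81 [247.18 201.45]
crossbar [247.4 252.3] 0.89 [248.02 252.28]
keeper_seat [246.6 250.4] 0.55 [247.99 252.33]
21.4 [539.11  -41.555 192.543] J [-0.605  0.074 -0.409  0.992  0.605 -1.42 ] F [ 0.394  0.843 -0.245] op 34.13628128606248 0.0
[[-0.541 -0.746  0.388]
 [-0.615  0.666  0.423]
 [-0.574 -0.01  -0.819]]
F tool [-0.591  0.27   0.711]
TCP s,n 44.478988024609514 61.222406634613925
above lever [85.522 -1.162 20.695] flat [82.57  -0.439 77.614]
```

View pics/i.png

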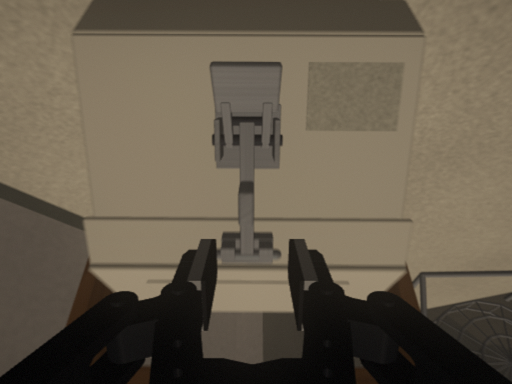

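The wrist picture shows the crossbar behind the prongs at about (247,256), with the lever plate up at (246,90). Next I shut the fingers and move above the lever pad.

Request:
arm_command(motion=[{"dx": 0, "dy": 0, "dz": -15, "spin": 0, "fingers": 0}, {"dx": 30, "dy": 0, "dz": -15, "spin": 0, "fingers": 0}, {"dx": 60, "dy": -1, "dz": -15, "spin": 0, "fingers": 0}, {"dx": 86, "dy": -1, "dz": -10, "spin": 0, "fingers": 0}, {"dx": 86, "dy": -1, "dz": 0, "spin": 0, "fingers": 0}])

```text
time_s: 22.02
tcp_pos: [493.0, -95.3, 142.1]
ee_rot: [[-0.543, -0.745, 0.388], [-0.612, 0.667, 0.424], [-0.574, -0.008, -0.819]]
contact_force: [-0.3, 0.1, 0.2]
opening: 0.2
grip_force: 0.0
```

```bash
python3 -c "
from ab import *
C,q,m=run(np.array([542.7,-40,118.7,1.1,-.07,87.22,12.08]))
_,(U,N,*_)=model(q.x)
p=q.x[:3]
print('flat',rel(p-42*U-12*N))"
```

```text
cost 1.696875908562087 [542.59 -39.49 119.28   1.12  -0.07  87.22  12.08] cross-seat -0.7970975559543408 -3.439261450312372
latch_pivot [253.1 247.8] 0.62 [251.76 246.38]
lever_pad [251.6 226.5] 0.7 [250.87 226.49]
crossbar [250.1 344.6] 0.74 [251.94 344.62]
keeper_seat [253.  345.3] 0.67 [251.89 348.33]
22.32 [494.634 -95.334 144.82 ] J [-0.766  0.115 -0.487  0.983  0.612 -1.618] F [ 0.32  -0.033 -0.761] op -0.011896573430962515 0.0
[[-0.539 -0.747  0.39 ]
 [-0.616  0.665  0.422]
 [-0.574 -0.013 -0.819]]
F tool [ 0.285 -0.251  0.734]
TCP s,n -42.28106799973977 65.43784946261766
flat [-4.262  1.939 77.301]
```

Request:
arm_command(motion=[{"dx": 0, "dy": 2, "dz": 12, "spin": 0, "fingers": 0}, {"dx": 0, "dy": 2, "dz": 24, "spin": 0, "fingers": 0}, {"dx": 0, "dy": 2, "dz": 36, "spin": 0, "fingers": 0}, {"dx": 0, "dy": 2, "dz": 46, "spin": 0, "fingers": 0}, {"dx": 0, "dy": 2, "dz": 54, "spin": 0, "fingers": 0}])

```text
time_s: 22.95
tcp_pos: [513.6, -71.5, 99.2]
ee_rot: [[-0.541, -0.746, 0.389], [-0.616, 0.666, 0.422], [-0.573, -0.011, -0.819]]
contact_force: [-8.7, -6.8, 3.4]
opening: 0.3
grip_force: 4.3
```

```bash
python3 -c "
from ab import *
C,q,m=run(np.array([542.7,-40,118.7,.6,-.07,87.22,12.08]))"
```

```text
cost 0.41046110298949623 [542.26 -39.6  118.72   1.04  -0.03  87.22  12.08] cross-seat -1.756097100164203 -0.29899845736674546
tab [250.2 366.5] 0.68 [249.36 366.47]
23.25 [513.881 -71.831 100.327] J [-0.696  0.156 -0.562  0.817  0.611 -1.53 ] F [-0.006 -0.541 -0.589] op -0.14431552185334168 0.0
[[-0.54  -0.746  0.39 ]
 [-0.615  0.666  0.422]
 [-0.575 -0.012 -0.818]]
F tool [ 0.674 -0.349  0.252]
TCP s,n -45.16218237139504 11.945700620575602
```

Request:
arm_command(motion=[{"dx": -1, "dy": 0, "dz": 7, "spin": 0, "fingers": 0}, {"dx": -2, "dy": 0, "dz": 14, "spin": 0, "fingers": 0}, {"dx": -2, "dy": 0, "dz": 20, "spin": 0, "fingers": 0}, {"dx": -2, "dy": 0, "dz": 25, "spin": 0, "fingers": 0}, {"dx": -2, "dy": 0, "dz": 25, "spin": 0, "fingers": 0}])

```text
time_s: 23.88
tcp_pos: [524.5, -59.4, 80.5]
ee_rot: [[-0.54, -0.746, 0.39], [-0.615, 0.666, 0.423], [-0.575, -0.011, -0.818]]
contact_force: [0.7, 0.3, -0.4]
opening: -0.2
grip_force: 0.0
```

```bash
python3 -c "
from ab import *
C,q,m=run(np.array([542.7,-40,118.7,.6,-.07,87.22,12.08]))"
```

```text
cost 0.13486929478648846 [542.4  -39.72 118.7    0.75  -0.07  87.22  12.08] cross-seat -5.471480358158273 -9.370974871334468
lever_pad [248.9 252.2] 0.77 [248.46 252.19]
24.18 [524.396 -59.78   80.702] J [-0.659  0.181 -0.589  0.74   0.609 -1.485] F [ 0.045 -0.232 -0.223] op 0.15759015065309642 0.0
[[-0.54  -0.746  0.39 ]
 [-0.615  0.666  0.422]
 [-0.574 -0.012 -0.819]]
F tool [ 0.247 -0.185  0.102]
TCP s,n -44.63589079007492 -13.353489087373116
```

Request:
arm_command(motion=[{"dx": 0, "dy": 0, "dz": 4, "spin": 0, "fingers": 0}, {"dx": 0, "dy": 0, "dz": 8, "spin": 0, "fingers": 0}, {"dx": 0, "dy": 0, "dz": 10, "spin": 0, "fingers": 0}, {"dx": 0, "dy": 0, "dz": 10, "spin": 0, "fingers": 0}, {"dx": 0, "dy": 0, "dz": 10, "spin": 0, "fingers": 0}])

```text
time_s: 24.8
tcp_pos: [528.4, -55.4, 72.6]
ee_rot: [[-0.54, -0.746, 0.39], [-0.615, 0.666, 0.422], [-0.575, -0.012, -0.818]]
contact_force: [0.0, 0.2, -0.5]
opening: 0.1
grip_force: 0.0
```

```bash
python3 -c "
from ab import *
C,q,m=run(np.array([542.7,-40,118.7,.4,-.07,87.22,12.08]))
for A in (0,.2,.4,.6,.8,1):
    k=q.x.copy();k[:3]=542.6,-39.8,118.7;k[3]=A; print(A,proj(C['wrist'],model(k)[0]['lever_pad']))
for k in ('scene','side'):
    print(C.update({k:capture(k)}),[(d['location'],d['score']) for d in spotter.landmark_of(k,'lever_pad')[:2]],[(d['location'],d['score']) for d in spotter.landmark_of(k,'keeper_seat')[:1]])
"
```

```text
cost 0.1192894609582491 [542.64 -39.82 119.03   0.55  -0.07  87.22  12.08] cross-seat -7.041280770574283 -13.035566465105306
latch_pivot [249.3 314.9] 0.62 [249.15 314.51]
lever_pad [248.4 246.6] 0.93 [248.36 246.59]
25.1 [528.443 -55.673  72.615] J [-0.645  0.192 -0.6    0.709  0.608 -1.469] F [0.389 0.18  0.471] op -0.05637948148301086 0.0
[[-0.54  -0.746  0.39 ]
 [-0.615  0.666  0.422]
 [-0.574 -0.012 -0.819]]
F tool [-0.591 -0.176 -0.158]
TCP s,n -45.344288767821276 -23.470262555740792
0 [249.667 223.689]
0.2 [249.267 227.935]
0.4 [248.819 236.534]
0.6 [248.338 249.795]
0.8 [247.849 267.69 ]
1 [247.386 289.687]
None [([243.6, 182.6], 0.52)] []
None [([237.4, 206.8], 0.77)] [([242.5, 163.8], 0.8)]
```

Request:
arm_command(motion=[{"dx": 0, "dy": 0, "dz": 4, "spin": 0, "fingers": 0}, {"dx": 0, "dy": 0, "dz": 8, "spin": 0, "fingers": 0}, {"dx": 0, "dy": 0, "dz": 12, "spin": 0, "fingers": 0}, {"dx": 0, "dy": 0, "dz": 14, "spin": 0, "fingers": 0}, {"dx": 0, "dy": 0, "dz": 14, "spin": 0, "fingers": 0}])

```text
time_s: 26.02
tcp_pos: [533.9, -49.4, 61.0]
ee_rot: [[-0.54, -0.746, 0.39], [-0.615, 0.666, 0.423], [-0.575, -0.012, -0.818]]
contact_force: [-0.8, -0.2, 0.4]
opening: 0.1
grip_force: 0.0
```

```bash
cat > pr.py <<'E'
from ab import *
C,q,m=run(np.array([542.7,-40,118.7,.3,-.07,87.22,12.08]))
for A in (0,.1,.2,.3,.4,.5):
    k=q.x.copy();k[:3]=542.6,-39.8,118.7;k[3]=A; print(A,proj(C['wrist'],model(k)[0]['lever_pad']))
E
python3 pr.py
```

```text
cost 0.008869818719138278 [542.62 -39.92 118.7    0.29  -0.07  87.22  12.08] cross-seat -7.938183997301483 -18.029853412681458
lever_pad [248.7 244.3] 0.7 [248.59 244.29]
26.32 [533.937 -49.812  61.229] J [-0.627  0.209 -0.614  0.665  0.607 -1.447] F [ 0.51  -0.582  0.366] op 0.42768495613437685 0.0
[[-0.54  -0.746  0.39 ]
 [-0.615  0.666  0.422]
 [-0.574 -0.012 -0.818]]
F tool [-0.127 -0.772 -0.346]
TCP s,n -45.75422842985425 -37.188500758701
0 [249.472 234.917]
0.1 [249.259 236.994]
0.2 [249.029 240.214]
0.3 [248.785 244.648]
0.4 [248.528 250.352]
0.5 [248.26  257.366]
```

Run:
```python
from ab import *
C={k:capture(k) for k in ("wrist","scene","side")}
print([(d['location'],d['score']) for k in ('scene','side') for d in spotter.landmark_of(k,'lever_pad')[:1]])
for A in (0,.3,.55,1.1):
    q=np.array([542.6,-39.8,118.7,A,-.07,87.22,12.08]); m,_=model(q); print(A,[proj(C[k],m['lever_pad']) for k in C])
a=cv2.resize(C["wrist"]["img"][170:384,120:392],(508,400)); b=cv2.resize(C["scene"]["img"][130:210,220:300],(290,290),interpolation=cv2.INTER_CUBIC); d=cv2.resize(C["side"]["img"][150:230,200:280],(290,290),interpolation=cv2.INTER_CUBIC)
im=np.zeros((590,800,3),np.uint8); im[:400,:508]=a; im[:290,508:798]=b; im[295:585,508:798]=d
cv2.imwrite("pics/j.png",im[:,:,::-1])
```

```text
[([245.0, 181.7], 0.76), ([236.5, 206.6], 0.47)]
0 [array([250.01092013, 234.84610412]), array([248.02497125, 180.59511791]), array([236.74749972, 206.19405022])]
0.3 [array([249.35460847, 244.53376875]), array([245.09472831, 181.84588988]), array([236.10997912, 208.35660076])]
0.55 [array([248.71994439, 261.19755506]), array([243.35867641, 181.96059165]), array([235.66629665, 209.16229954])]
1.1 [array([247.30021216, 324.97080124]), array([242.39101481, 179.14953075]), array([235.11844366, 207.41664187])]
```

View pics/j.png

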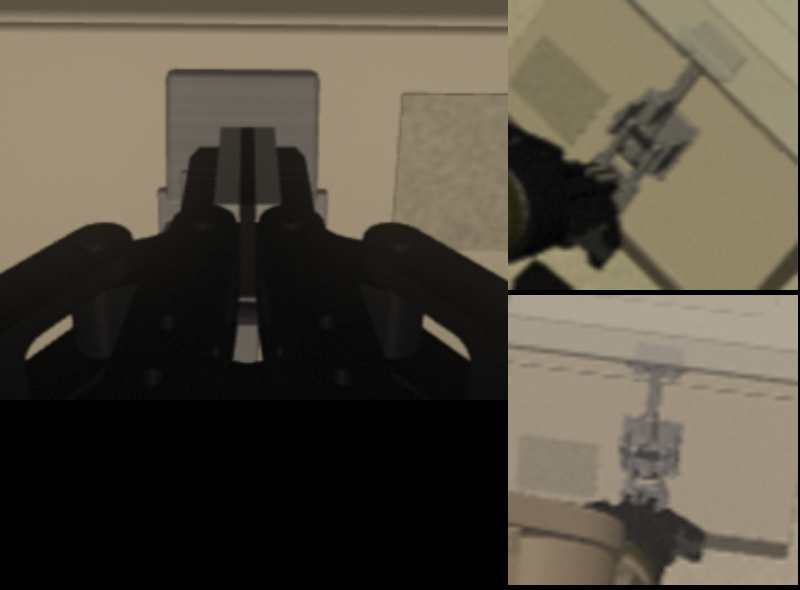

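The composite shows the shut fingertips on the middle of the lever plate, which is now nearly flat, with the draw bar still reaching to the keeper. I keep pressing.

Request:
arm_command(motion=[{"dx": 0, "dy": 0, "dz": 4, "spin": 0, "fingers": 0}, {"dx": 0, "dy": 0, "dz": 8, "spin": 0, "fingers": 0}, {"dx": 0, "dy": 0, "dz": 10, "spin": 0, "fingers": 0}, {"dx": 0, "dy": 0, "dz": 12, "spin": 0, "fingers": 0}, {"dx": 0, "dy": 0, "dz": 12, "spin": 0, "fingers": 0}])

```text
time_s: 27.2
tcp_pos: [537.5, -47.6, 56.3]
ee_rot: [[-0.543, -0.742, 0.393], [-0.613, 0.67, 0.418], [-0.574, -0.014, -0.819]]
contact_force: [-52.4, -22.7, 64.2]
opening: 0.2
grip_force: 39.9
```

```bash
python3 pr.py
```

```text
cost 3.5275131612001314 [543.21 -40.11 120.62  -0.46  -0.07  87.22  12.08] cross-seat -3.1905233360317653 -32.00631389660652
latch_pivot [251.1 345.5] 0.64 [250.22 344.56]
lever_pad [247.8 245.6] 0.58 [251.45 245.46]
27.5 [537.486 -47.588  56.293] J [-0.618  0.214 -0.622  0.639  0.605 -1.428] F [-51.814 -23.544  62.834] op -0.41239779788359604 39.66826468706131
[[-0.543 -0.742  0.393]
 [-0.613  0.67   0.418]
 [-0.574 -0.014 -0.819]]
F tool [  6.505  21.783 -81.672]
TCP s,n -47.00847901323052 -44.910457258266035
0 [251.912 239.63 ]
0.1 [251.702 241.918]
0.2 [251.477 245.404]
0.3 [251.24  250.165]
0.4 [250.991 256.264]
0.5 [250.733 263.746]
```

Request:
arm_command(motion=[{"dx": 0, "dy": 0, "dz": -8, "spin": 0, "fingers": 0}, {"dx": 0, "dy": 0, "dz": -15, "spin": 0, "fingers": 0}, {"dx": 0, "dy": 0, "dz": -40, "spin": 0, "fingers": 0}, {"dx": 0, "dy": 0, "dz": -80, "spin": 0, "fingers": 0}, {"dx": 0, "dy": 0, "dz": -120, "spin": 0, "fingers": 0}])

```text
time_s: 28.12
tcp_pos: [491.2, -95.1, 149.7]
ee_rot: [[-0.54, -0.747, 0.389], [-0.615, 0.665, 0.423], [-0.574, -0.011, -0.819]]
contact_force: [0.7, -0.5, 0.1]
opening: 0.1
grip_force: 0.0
```

```bash
cat > fin.py <<'E'
from ab import *
C,q,m=run(np.array([542.7,-40,118.7,.0,0,80.5,4.]),(1,1,1,1,1,3,3))
for A in (0,.1,.2,.3,.6):
    k=q.x.copy();k[:3]=542.6,-39.8,118.7;k[3]=A; print(A,proj(C['wrist'],model(k)[0]['lever_pad']))
w=C["wrist"]; k=np.array([542.6,-39.8,118.7,0,0,87.2,12.1]); mo,_=model(k); print("keeper ajar px",proj(w,mo["keeper_seat"])); k[5:]=80,0; print("closed px",proj(w,model(k)[0]["keeper_seat"]))
E
python3 fin.py
```

```text
cost 2.995087884281098 [543.09 -39.97 119.27  -0.24   0.15  80.5    4.  ] cross-seat 0.16709487124024588 1.5418833530927614
latch_pivot [248.4 240.2] 0.91 [249.   238.55]
lever_pad [252.6 179.5] 0.83 [249.56 179.54]
tab [170.3  32.1] 0.23 [248.62 282.27]
crossbar [246.5 327.2] 0.67 [248.93 327.25]
keeper_seat [248.6 326.9] 0.93 [248.97 325.92]
28.43 [491.445 -94.521 148.285] J [-0.77   0.108 -0.485  0.997  0.612 -1.622] F [-0.437  0.433 -0.721] op -0.07972281386609935 0.0
[[-0.541 -0.746  0.388]
 [-0.615  0.666  0.423]
 [-0.574 -0.01  -0.819]]
F tool [0.383 0.622 0.604]
TCP s,n -41.29750927451298 69.08043633745929
0 [249.875 176.975]
0.1 [249.759 177.174]
0.2 [249.636 178.011]
0.3 [249.508 179.514]
0.6 [249.108 188.168]
keeper ajar px [249.332 338.094]
closed px [249.612 321.737]
```

Request:
arm_command(motion=[{"dx": 0, "dy": 0, "dz": -30, "spin": 0, "fingers": 0}, {"dx": -20, "dy": 0, "dz": -60, "spin": 0, "fingers": 0}, {"dx": -40, "dy": 0, "dz": -70, "spin": 0, "fingers": 0}, {"dx": -40, "dy": 0, "dz": -70, "spin": 0, "fingers": 0}, {"dx": -40, "dy": 0, "dz": -70, "spin": 0, "fingers": 0}])

```text
time_s: 29.05
tcp_pos: [485.7, -99.3, 228.4]
ee_rot: [[-0.54, -0.747, 0.388], [-0.615, 0.665, 0.423], [-0.574, -0.01, -0.819]]
contact_force: [-0.2, -0.7, -0.0]
opening: 0.1
grip_force: 0.0
```

```bash
python3 fin.py
python3 - <<'E'
from h import *
C={k:capture(k) for k in ("scene","side")}
for n in ("lever_pad","crossbar","keeper_seat","tape","stapler"): print(n,[(k,d['location'],d['score']) for k in C for d in spotter.landmark_of(k,n)[:1]])
g=cv2.cvtColor(capture("wrist")["img"],cv2.COLOR_RGB2GRAY); print(g[60:300:2,250])
E
```

```text
cost 2.5542801518313922 [543.38 -40.05 119.31  -0.11   0.1   80.5    4.  ] cross-seat -0.255097949834003 -1.2139814182964936
lever_pad [249.  120.8] 0.84 [249.02 120.8 ]
tab [248.7 207.9] 0.76 [248.39 205.94]
crossbar [245.3 247.5] 0.77 [248.73 247.36]
keeper_seat [249.8 248.2] 0.81 [248.7  248.09]
29.35 [ 485.821 -100.163  229.174] J [-0.789  0.051 -0.339  1.212  0.611 -1.644] F [-0.214  0.078 -0.307] op -0.09851541009323991 0.0
[[-0.541 -0.746  0.389]
 [-0.615  0.666  0.422]
 [-0.574 -0.011 -0.819]]
F tool [0.244 0.215 0.201]
TCP s,n 2.1224867892964707 137.76678064611002
0 [249.686 118.831]
0.1 [249.588 118.093]
0.2 [249.485 117.87 ]
0.3 [249.378 118.186]
0.6 [249.051 122.564]
keeper ajar px [249.279 256.93 ]
closed px [249.512 245.337]
lever_pad [('scene', [247.8, 180.2], 0.64), ('side', [238.4, 204.5], 0.71)]
crossbar [('scene', [273.7, 145.7], 0.74), ('side', [242.9, 167.5], 0.45)]
keeper_seat [('side', [239.0, 166.2], 0.52)]
tape [('side', [284.8, 116.8], 0.71)]
stapler [('scene', [242.7, 226.3], 0.82), ('side', [254.1, 237.2], 0.91)]
[ 95  73  75  74  76  75  74  74  76  74  75  76  74  74  76 107 100 119
 133 131 133 104  85  88  87  87  88  91  90  87  90  88  90  90  92  92
  94  93  91 110 128  91  95  91  35  59  94  91  91  92  94  92  93  71
  37  44  50  66  93  91  91  91  92  91  91  88  51  52  59  91  92  93
  92  93  93  92  90  93  93  91 101  90  90  89  90  90  90  90  91  40
  25  26  25  26  25  25  24  24  24  25  23  22  21  22  19  20  19  19
  20  18  27  26  25  24  24  25  25  24  23  23]
```

```bash
python3 -c "
from h import *
print(r.sign_off())"
```

```text
the job is handed in; nothing more can be done
None
```

I handed the job in at about 29.5 s with the crossbar hooked behind the prongs while the lever was at about 1.1 rad, and the lever then pressed onto its stop (peak reading about 82 N, limit 120 N); the hand is clear, the last images match a flat lever and seated crossbar but the lid angle is only inferred from them, and joint 3 read up to 1.265 against its listed 1.26 while I was leaning the hand.

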